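Tare the scale under the mixing bowl, then weigh the lemon

ROBOT

A 6-joint arm with a two-finger parallel gripper is mounted at the origin on a cart in front of the work surface, level with it; the furniture and walls round the work are solid. World frame = base frame: x ahead of the robot, y to its left, z up, the work surface at z = 0. Lengths are in m, angles in degrees, forces in N, time in s.
With the tool pointing down it reaches from about 0.4 to 0.925 m from the base axis. Payload 3.4 kg.
Tool frame: the origin (TCP) lies midway between the tips of the shut fingers; the grasp point (between the pads) lies 19 mm behind it; z points along the fingers, y is the line along which they close (so a half turn about z gives the same grasp; the last joint's range is limited). The gripper opens to 85 mm and grips with 20 to 120 N. Pads are 22 mm wide; open, the fingers measure 114 mm over their backs; the gripper's body (76 mm by 85 mm) begins 54 mm behind the grasp point. The pads swing forward as they close: fully open they stand 13 mm farther back than shut.
Start: joints at [60.075, 17.578, 86.31, -0, 76.112, -4.211], TCP at [0.25, 0.518, 0.231] pointing down, gripper open.
Joint ranges: [-179.03, 179.03], [-60, 130.46], [8.19, 133.38], [-81.62, 261.62], [5.75, 156.47], [-153.77, 153.77]. Speed limits (degrees/s): [147.25, 147.25, 180, 180, 180, 180].

INTERFACE

Orientations are given as a 3x3 rotation matrix whose columns are the frame's x, y, z axes.
In Python, from bench import manip, vision, finish_job, nets gives the robot as it stands.
- The arm moves only by the tool drive_tool, never from a script. Its argument "rows" is one flat list of numbers, 7 for each row, row after row: the shift along the tool's x, y, z scaled (see below), then the turn, a rotation vector about the tool's x, y, z scaled (see below), then the opening, from 0 (shut) to 1 (fully open). A call has 1 to 8 rows; each row shifts and turns the commanded pose from where the row before left it, along the tool's axes as they then stand; what a row does not reach is not made up. The controller multiplies each number of a shift by 0.15 m and each number of a turn by 0.15 rad. A row lasts 1/10 s, in which the tool goes at most 50 mm and 8.59 degrees, less where a joint would pass 70% of its speed; a pose out of reach is approached as far as the arm can. A call with a number of a shift or a turn outside -1 to 1 is refused whole. A call with a gripper value outside its range is refused whole. The fingers move at their own pace and stop on an object; "grip_force" is the grip in N (left out, the last holds). Time passes only in rows, so rows that do not move let the fingers close. It gives the time, the measured TCP pose, the force, the opening and the grip force at its end, in the units of the state.
- manip.sense(): the state, without advancing time (a new reading comes with each control period).
- vision.camera(name): name is "scene" or "side" or "wrist"; returns a dict with "pixels" (400x640x3 uint8, red, green, blue), "fx", "fy", "cx", "cy" (pixels), "R" (3x3) and "t" (3): a world point X has camera coordinates R X + t. Camera axes: x right, y down, z forward; pixel columns grow to the right and rows downward; lengths in m; the calibration is good to about 2 mm. The wrist camera is an equidistant fisheye: a pixel r from the principal point sees the ray r / f radians off the axis. A picture is of the moment at which its call begins. There is no depth.
- finish_job(): hands the job in; it is judged then, once.
Trained networks look in a picture, given as the dict that the camera call returned (one of the last four; its "shot" number tells which), for a name from the list of things; names that differ only in an ending like _2 or _b are one class to them, and where a whole thing is asked for, a point or a joint stands for the part that bears it (a point fixed in the world has none). Each returns a list of dicts, best first, with "confidence" (0 to 1); they miss things now and then, are a little off and sometimes report something else, mostly with a low value. They report only what shows in the picture. A call takes as long as a camera call. They do not tell look-alikes from the thing itself.
- nets.find_in(picture, label): "bbox" ([left, top, right, bottom] in pixels, round what is visible of it).
- nets.silhouettes(picture, label): "pixels" (400x640 bool, what is visible of it) and "bbox" ([left, top, right, bottom] in pixels, round what is visible of it).
- nets.spot_point(picture, label): "point" ([column, row] in pixels: a listed point, or the origin of a listed thing).
The state is a dict: "t": time; "qpos": joint angles; "qd": joint speeds; "tau": joint torques, N m; "eef_pos": TCP position; "tool_rot": TCP orientation; "force": force on the tool from outside, world axes, zero at the start; "ft_torque": the same for the moment, N m; "opening": finger opening in m; "finger_force": force on a finger pad.
Only numpy, scipy, OpenCV 4.12 (cv2) and the standard library are available. Lean on these libraries where they do the work, as an engineer would, in place of code of your own. Each camera call takes 0.05 s, during which the arm holds its last target. There are 200 camera calls.

TASK

Weigh the near lemon, the one on the robot's side of the hob, in the glass bowl that stands on the kitchen scale: while the bowl is empty, press the scale's long tare key, under the bowl's overhanging rim, firmly but not hard, and hold it for about a second without touching the bowl or the weighing plate. Then lift the lemon over the rim and set it gently in the bowl, without dropping it, and do not press the tare key again. Never press the small round key, and leave the bowl, the other food and the salt shaker where they stand.

Things in the scene. Friction and masses are not known exactly. Their poses are not given: they have to be found in the camera images.
- scale: white digital kitchen scale, fixed, 238 mm deep (its x from -153 to +85), 170 wide, 42 high, round at the back. Origin: on the worktop under the plate's centre; x points from front to back, z up. Its front, turned to the robot's left, is a panel sloping at 30 degrees, facing outward and up; on it from +y to -y: black display (y = +56 mm), long tare key (y = 0), small round key (y = -58)
- front_lip (a point): middle of the lower front edge of the scale's panel, 10 mm above the worktop, 150 mm in front of the plate's centre (axes as the scale's). From here the panel rises to 42 mm above the worktop at 97 mm in front of the plate's centre. The bowl's rim is overhead, 10 mm behind this point and about 150 mm above it
- tare_key: tare key: origin on the panel surface at the key's centre, 122 mm in front of the plate's centre, 27.5 mm above the worktop. z: outward normal of the panel (30 degrees from vertical, leaning to the scale's -x); x up the slope; y along the key. A dark rubber pad with round ends, 56 mm along y, 24 along x, on a grey skirt 62 x 30 mm
- key_mark (a point): same point and axes as tare_key; how the key behaves: its face stands 2 to 8 mm above this point along z (not measured: feel for it), gives 1.5 mm at most on a spring of 12 N per mm. It answers to over 7 N held for 0.5 s; over 18 N damages it. The bowl blocks a reach from straight above: come from the panel's front (the robot's left), tilted some 45 degrees, fingers shut
- units_key: the small round key, 20 mm in diameter, 58 mm from the tare key towards the scale's -y, away from the display; origin on the panel surface, z the outward normal. Must not be pressed
- weigh_plate: round steel plate of the scale, 168 mm in diameter, 9 mm thick, its top 54 mm above the worktop (sinks about 1 mm under the bowl); origin at the centre of its underside, z up. It rides on a stiff spring (12 N per mm)
- bowl: loose clear glass mixing bowl, about 1.2 kg, standing empty on the weighing plate: 280 mm in diameter at the rim, 107 high, foot 124 in diameter; flat inside floor 4 mm above its origin, about 100 mm wide; inner wall a cone from there to 270 mm at the rim. Origin: centre of its underside, z up. Rim 160 mm above the worktop
- lemon: yellow lemon lying on the worktop in front of the hob, to the robot's left of the scale (another lemon far behind is not meant): 72 mm long along its x, 55 mm wide along y, 56 mm high, about 0.1 kg. Origin: underside centre (28 mm below its middle), z up at the start
- garlic: garlic bulb, 48 x 50 x 51 mm, a bystander. Origin: underside centre
- onion: onion, 85 x 85 x 87 mm, a bystander. Origin: underside centre
- salt_shaker: glass salt shaker, 44 mm in diameter, 90 mm high, a bystander. Origin: underside centre
Mind the look-alikes: they are no part of the job. There is more than one size of the lemon; the one meant has the size given above.

How it is judged:
By the outcome, as a careful person would: the job done as asked, in the order asked, and still so for the second after the job is handed in, with the robot touching nothing.
It also fails if it takes over 67 s, if anything falls off the work surface, if the arm or the gripper's body presses on something with over 40 N, if the wrist force passes 120 N, or if a joint passes its speed limit or range.

## Working session

There is one attempt and no reset: what is moved stays moved. The work goes in short steps, Python scripts to look and compute and a tool call to move; the robot and the scene stay as the last step left them, time stands still between calls to the robot, and variables do not carry over. Pictures are saved under pics/ and viewed, at most 10 in all, crops included, and the job is handed in when it is done.

Besides the shell and the picture viewer there is one more tool, called after "Request:" by a JSON object that holds its "op" and its "data". drive_tool: Moves the arm, as the interface text tells. Its arguments: {"type":"object","properties":{"rows":{"type":"array"},"grip_force":{"type":"number"}},"required":["rows"]}

```bash
mkdir -p pics; ls; cat > h.py <<'E'
import numpy as np, cv2
from bench import manip, vision, finish_job, nets
def save(p,n): cv2.imwrite('pics/'+n, p['pixels'][:,:,::-1])
def ray(p,uv):
    u=(uv[0]-p['cx'])/p['fx']; v=(uv[1]-p['cy'])/p['fy']
    R=np.array(p['R']);t=np.array(p['t'])
    d=R.T@np.array([u,v,1.]); return -R.T@t, d/np.linalg.norm(d)
def onz(p,uv,z):
    c,d=ray(p,uv); return c+d*(z-c[2])/d[2]
def tri(rs):
    A=np.zeros((3,3));b=np.zeros(3)
    for c,d in rs:
        M=np.eye(3)-np.outer(d,d);A+=M;b+=M@c
    x=np.linalg.solve(A,b)
    return x,[np.linalg.norm((np.eye(3)-np.outer(d,d))@(x-c)) for c,d in rs]
def proj(p,X):
    q=np.array(p['R'])@X+np.array(p['t']); return np.array([p['fx']*q[0]/q[2]+p['cx'],p['fy']*q[1]/q[2]+p['cy']])
E
python3 - <<'E'
from h import *
np.set_printoptions(precision=4,suppress=True)
P={n:vision.camera(n) for n in('scene','side')}
for n,p in P.items():
    save(p,n+'0.png'); print(n,'cam at',-np.array(p['R']).T@p['t'],p['fx'])
    for l in ['front_lip','tare_key','key_mark','units_key','weigh_plate','bowl','lemon','scale','garlic','onion','salt_shaker']:
        print(l,[(np.round(d['point'],1).tolist(),round(d['confidence'],2)) for d in nets.spot_point(p,l)[:3]],[(np.round(d['bbox']).tolist(),round(d['confidence'],2)) for d in nets.find_in(p,l)[:3]] )
s=manip.sense();print(s['t'],s['eef_pos'],s['tool_rot'],s['opening'])
E
```

```text
pics
scene cam at [-0.01   -0.2435  0.8437] 365.30351799429985
front_lip [([377.9, 244.2], 0.72)] [([358.0, 254.0, 433.0, 317.0], 0.91)]
tare_key [([309.2, 177.5], 0.25)] []
key_mark [] []
units_key [([370.4, 260.8], 0.43)] []
weigh_plate [] [([285.0, 196.0, 307.0, 213.0], 0.48)]
bowl [([423.0, 272.7], 0.78), ([269.7, 158.6], 0.52)] [([368.0, 199.0, 504.0, 314.0], 0.67), ([200.0, 172.0, 218.0, 196.0], 0.45), ([359.0, 254.0, 434.0, 316.0], 0.19)]
lemon [([297.3, 212.4], 0.84), ([318.9, 238.2], 0.73), ([263.1, 195.7], 0.5)] [([258.0, 183.0, 273.0, 197.0], 0.73), ([286.0, 198.0, 309.0, 212.0], 0.66), ([310.0, 228.0, 324.0, 237.0], 0.55)]
scale [] [([356.0, 257.0, 434.0, 314.0], 0.69)]
garlic [([311.3, 176.6], 0.63)] [([305.0, 166.0, 318.0, 179.0], 0.55)]
onion [([271.3, 157.3], 0.81)] [([255.0, 138.0, 282.0, 160.0], 0.92), ([358.0, 254.0, 435.0, 315.0], 0.23)]
salt_shaker [([211.9, 191.1], 0.62)] [([202.0, 173.0, 217.0, 194.0], 0.54), ([287.0, 196.0, 304.0, 215.0], 0.45)]
side cam at [0.0466 1.2305 0.5665] 518.7998589125917
front_lip [([340.0, 196.3], 0.9), ([312.3, 237.1], 0.72)] [([32
[... 260 characters left out ...]
, 175.0], 0.94)]
lemon [([298.0, 261.9], 0.82), ([338.4, 223.8], 0.69), ([313.6, 236.5], 0.66)] [([302.0, 216.0, 326.0, 241.0], 0.98), ([289.0, 247.0, 305.0, 263.0], 0.65), ([333.0, 212.0, 348.0, 226.0], 0.44)]
scale [([366.1, 180.7], 0.68)] [([318.0, 168.0, 390.0, 203.0], 0.72)]
garlic [([250.6, 232.2], 0.87)] [([239.0, 217.0, 258.0, 239.0], 0.81), ([302.0, 215.0, 328.0, 240.0], 0.6), ([374.0, 175.0, 389.0, 181.0], 0.56)]
onion [([216.7, 270.0], 0.92)] [([195.0, 231.0, 236.0, 269.0], 0.87)]
salt_shaker [([308.6, 302.3], 0.65)] [([299.0, 261.0, 320.0, 307.0], 0.9)]
2.3 [0.2495 0.518  0.2313] [[-0.901   0.4339 -0.0001]
 [ 0.4339  0.901  -0.0001]
 [ 0.     -0.0001 -1.    ]] 0.08533807706305876
```

```bash
python3 - <<'E'
import cv2
a=cv2.imread('pics/scene0.png')[120:340,180:520];b=cv2.imread('pics/side0.png')[100:320,170:510]
c=cv2.resize(cv2.vconcat([a,b]),None,fx=1.36,fy=1.36,interpolation=cv2.INTER_CUBIC)
cv2.imwrite('pics/c0.png',c)
E
```

```text
(no output)
```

View pics/c0.png

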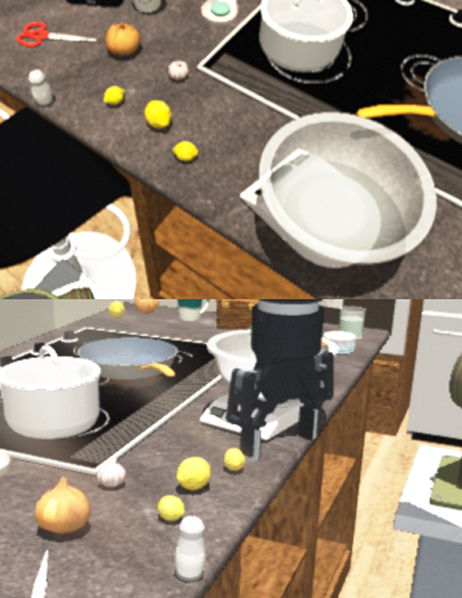

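View pics/scene0.png

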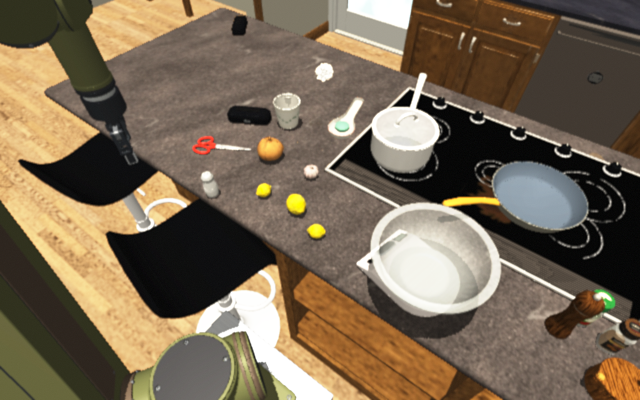

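```bash
python3 - <<'E'
from h import *
np.set_printoptions(precision=4,suppress=True)
P={n:vision.camera(n) for n in('scene','side')}
M={}
for n,p in P.items():
    M[n]=[]
    for d in nets.silhouettes(p,'lemon'):
        m=d['pixels'];ys,xs=np.where(m)
        c=np.array([xs.mean(),ys.mean()]);M[n].append((c,d['confidence'],m.sum(),p))
        # size: principal extents on plane z=.026
        pts=np.array([onz(p,(x,y),.026)[:2] for x,y in zip(xs,ys)])
        g,w=ray(p,c); rng=np.linalg.norm(onz(p,c,.026)-g)
        ev,V=np.linalg.eigh(np.cov(np.c_[xs,ys].T))
        print(n,c,round(d['confidence'],2),m.sum(),'z26',onz(p,c,.026),'ext mm',4*np.sqrt(ev)/p['fx']*rng*1000, 'long dir px',V[:,1])
for a in M['scene']:
    for b in M['side']:
        x,e=tri([ray(a[3],a[0]),ray(b[3],b[0])])
        if e[0]<.008: print(a[0],b[0],x,e)
for l,z in (('scale',0.0),('bowl',.16)):
  for n,p in P.items():
    for d in nets.silhouettes(p,l)[:2]:
        print(l,n,d['confidence'],d['bbox'],d['pixels'].sum())
    
sc,sd=P['scene'],P['side']
print('lip', tri([ray(sc,(377.9,244.2)),ray(sd,(340.0,196.3))]),onz(sc,(377.9,244.2),.01),onz(sd,(340.,196.3),.01))
E
```

```text
scene [263.5526 189.9211] 0.72 152 z26 [0.4722 0.3214 0.026 ] ext mm [38.2573 46.5443] long dir px [-0.8684  0.4959]
scene [316.0189 231.3255] 0.72 212 z26 [0.4446 0.1054 0.026 ] ext mm [40.4215 50.2873] long dir px [-0.9749 -0.2225]
scene [295.3415 204.23  ] 0.59 287 z26 [0.4855 0.2105 0.026 ] ext mm [52.5811 58.5893] long dir px [0.6099 0.7925]
side [311.9236 227.9132] 0.92 484 z26 [0.4911 0.2096 0.026 ] ext mm [57.8573 60.7623] long dir px [-0.9541  0.2995]
side [294.8628 253.7726] 0.78 277 z26 [0.4732 0.3414 0.026 ] ext mm [38.34   43.3819] long dir px [-0.8845 -0.4666]
side [341.6802 217.4873] 0.47 197 z26 [0.4477 0.1242 0.026 ] ext mm [37.4119 42.0437] long dir px [0.5106 0.8598]
[263.5526 189.9211] [311.9236 227.9132] [0.4513 0.2936 0.0686] [np.float64(0.0036880824824482524), np.float64(0.003688082482448425)]
[263.5526 189.9211] [294.8628 253.7726] [0.4787 0.328  0.0173] [np.float64(0.0011303379569412293), np.float64(0.0011303379569413013)]
[316.0189 231.3255] [341.6802 217.4873] [0.4514 0.1094 0.0178] [np.float64(0.0019652486946966736), np.float64(0.0019652486946968913)]
[295.3415 204.23  ] [311.9236 227.9132] [0.4883 0.2115 0.0258] [np.float64(0.002323256978392001), np.float64(0.0023232569783918806)]
[295.3415 204.23  ] [294.8628 253.7726] [ 0.5208  0.2433 -0.0334] [np.float64(0.0005709111419367193), np.float64(0.0005709111419367657)]
scale scene 0.64 [357.6, 256.3, 434.1, 314.7] 608
scale side 0.89 [318.4, 169.7, 390.6, 201.2] 883
scale side 0.73 [322.5, 122.2, 417.4, 173.6] 945
bowl scene 0.86 [371.0, 202.5, 502.7, 314.8] 11065
bowl side 0.8 [320.2, 124.2, 419.4, 174.8] 949
lip (array([ 0.5186, -0.0478,  0.0074]), [np.float64(0.001517700704778413), np.float64(0.0015177007047785017)]) [ 0.5188 -0.0481  0.01  ] [ 0.5145 -0.0401  0.01  ]
```

```bash
python3 - <<'E'
import cv2
a=cv2.imread('pics/scene0.png')[190:330,340:515];b=cv2.imread('pics/side0.png')[110:210,300:430]
a=cv2.resize(a,(700,560),interpolation=cv2.INTER_CUBIC)
cv2.imwrite('pics/c1.png',a)
E
```

```text
(no output)
```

View pics/c1.png

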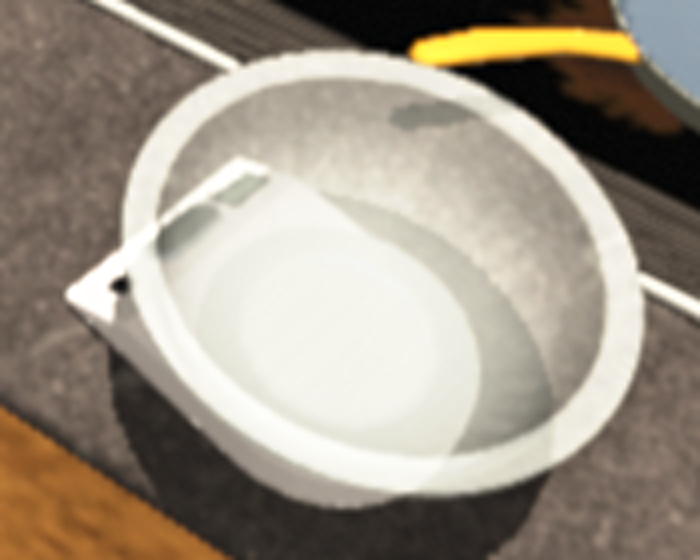

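```bash
python3 - <<'E'
from h import *
from scipy.optimize import least_squares
np.set_printoptions(precision=4,suppress=True)
p=vision.camera('scene')
C=lambda a,b:(340+a/4-.4,190+b/4-.4)
a,b=onz(p,C(65,295),.010),onz(p,C(238,160),.010); print('lip corners',a,b,np.linalg.norm(a-b))
u,k,d=[onz(p,C(*q),.0275) for q in((120,285),(190,230),(243,190))]; print('units,tare,disp',u,k,d,np.linalg.norm(u-d))
for v in (b-a,d-u): print('scale y ang',np.degrees(np.arctan2(v[1],v[0])))
th=np.linspace(0,2*np.pi,200)
def f(x):
    q=np.array([proj(p,np.array([x[0]+.14*np.cos(t),x[1]+.14*np.sin(t),.16])) for t in th])
    return np.r_[q.min(0),q.max(0)]-np.array([370.3,202.,501.5,313.5])
r=least_squares(f,[.63,-.15]);print('bowl',r.x,r.fun)
# full model: scale pose
def g(x):
    o=np.array([x[0],x[1],0]);yy=np.array([np.cos(x[2]),np.sin(x[2]),0]);xx=np.array([yy[1],-yy[0],0])
    obs=[(-.122,-.058,.0275,C(120,285)),(-.122,0,.0275,C(190,230)),(-.122,.056,.0275,C(243,190)),(-.15,-.085,.01,C(65,295)),(-.15,.085,.01,C(238,160)),(-.15,0,.01,(377.9,244.2))]
    return np.concatenate([proj(p,o+xx*A+yy*B+np.array([0,0,z]))-q for A,B,z,q in obs])
r=least_squares(g,[.6,-.15,.4],loss='soft_l1');print('scale',r.x[:2],np.degrees(r.x[2]),r.fun.reshape(-1,2))
E
```

```text
lip corners [ 0.4337 -0.032   0.01  ] [ 0.5956 -0.0711  0.01  ] 0.16660667895962608
units,tare,disp [ 0.4514 -0.0609  0.0275] [ 0.5142 -0.0764  0.0275] [ 0.5631 -0.0893  0.0275] 0.11525120431385329
scale y ang -13.58447516980522
scale y ang -14.2957743528826
bowl [ 0.4806 -0.1931] [ 0.1309  0.2962 -0.1267 -0.1613]
scale [ 0.4813 -0.1954] -13.512481580259083 [[ 1.1966 -0.1029]
 [-0.7007  1.2088]
 [ 0.3826 -0.2175]
 [-0.7447 -0.4791]
 [ 0.0311 -1.103 ]
 [ 0.0121  0.864 ]]
```

```bash
cat >> h.py <<'E'
from scipy.spatial.transform import Rotation as Ro
np.set_printoptions(precision=4,suppress=True)
O=np.array([.481,-.195,0]);A=np.radians(-13.5)
ys=np.array([np.cos(A),np.sin(A),0]);xs=np.array([ys[1],-ys[0],0]);ez=np.array([0,0,1.])
zt=(xs-ez)*.7071; Rk=np.c_[np.cross(ys,zt),ys,zt]
nk=-xs*.5+ez*.866; up=xs*.866+ez*.5
KEY=O-.122*xs+.0275*ez
def plan(p1,R1,N,g,p0=None,R0=None):
    s=manip.sense()
    p0=np.array(s['eef_pos']) if p0 is None else p0; R0=np.array(s['tool_rot']) if R0 is None else R0
    w=Ro.from_matrix(R0.T@R1).as_rotvec()/N; d=(p1-p0)/N
    R=Ro.from_matrix(R0)
    for i in range(N):
        v=R.inv().apply(d)/.15
        print(*[f'{x:.3f}' for x in np.r_[v,w/.15]],g,sep=', ',end=',\n'); R=R*Ro.from_rotvec(w)
E
python3 - <<'E'
from h import *
print(KEY,Rk)
T=KEY+.005*nk+.006*up
plan(T-.24*zt,Rk,16,0)
E
```

```text
[ 0.5095 -0.0764  0.0275] [[ 0.1651  0.9724 -0.1651]
 [ 0.6876 -0.2334 -0.6876]
 [-0.7071  0.     -0.7071]]
-0.190, -0.108, 0.011, 0.221, -0.274, 0.534, 0,
-0.198, -0.092, 0.022, 0.221, -0.274, 0.534, 0,
-0.203, -0.075, 0.033, 0.221, -0.274, 0.534, 0,
-0.207, -0.057, 0.044, 0.221, -0.274, 0.534, 0,
-0.209, -0.039, 0.054, 0.221, -0.274, 0.534, 0,
-0.209, -0.020, 0.064, 0.221, -0.274, 0.534, 0,
-0.207, -0.001, 0.073, 0.221, -0.274, 0.534, 0,
-0.203, 0.018, 0.081, 0.221, -0.274, 0.534, 0,
-0.197, 0.037, 0.088, 0.221, -0.274, 0.534, 0,
-0.190, 0.055, 0.095, 0.221, -0.274, 0.534, 0,
-0.181, 0.073, 0.100, 0.221, -0.274, 0.534, 0,
-0.170, 0.091, 0.105, 0.221, -0.274, 0.534, 0,
-0.158, 0.107, 0.108, 0.221, -0.274, 0.534, 0,
-0.144, 0.123, 0.111, 0.221, -0.274, 0.534, 0,
-0.129, 0.138, 0.112, 0.221, -0.274, 0.534, 0,
-0.113, 0.151, 0.112, 0.221, -0.274, 0.534, 0,
```

Request:
{"op": "drive_tool", "data": {"rows": [-0.19, -0.108, 0.011, 0.221, -0.274, 0.534, 0, -0.198, -0.092, 0.022, 0.221, -0.274, 0.534, 0, -0.203, -0.075, 0.033, 0.221, -0.274, 0.534, 0, -0.207, -0.057, 0.044, 0.221, -0.274, 0.534, 0, -0.209, -0.039, 0.054, 0.221, -0.274, 0.534, 0, -0.209, -0.02, 0.064, 0.221, -0.274, 0.534, 0, -0.207, -0.001, 0.073, 0.221, -0.274, 0.534, 0, -0.203, 0.018, 0.081, 0.221, -0.274, 0.534, 0]}}

```text
t: 3.55
eef_pos: [0.3999, 0.3013, 0.2182]
tool_rot: [[-0.442, 0.896, 0.048], [0.813, 0.422, -0.402], [-0.38, -0.139, -0.915]]
force: [0.4, 0.6, 0.3]
opening: 0.0
finger_force: 0.0
```

Request:
{"op": "drive_tool", "data": {"rows": [-0.197, 0.037, 0.088, 0.221, -0.274, 0.534, 0, -0.19, 0.055, 0.095, 0.221, -0.274, 0.534, 0, -0.181, 0.073, 0.1, 0.221, -0.274, 0.534, 0, -0.17, 0.091, 0.105, 0.221, -0.274, 0.534, 0, -0.158, 0.107, 0.108, 0.221, -0.274, 0.534, 0, -0.144, 0.123, 0.111, 0.221, -0.274, 0.534, 0, -0.129, 0.138, 0.112, 0.221, -0.274, 0.534, 0, -0.113, 0.151, 0.112, 0.221, -0.274, 0.534, 0]}}

```text
t: 4.35
eef_pos: [0.5497, 0.0852, 0.2044]
tool_rot: [[0.167, 0.972, -0.165], [0.687, -0.235, -0.687], [-0.707, 0.001, -0.707]]
force: [0.4, 0.2, 0.1]
opening: -0.0002
finger_force: 0.0
```

```bash
python3 - <<'E'
from h import *
s=manip.sense();print(s['t'],s['qpos'],s['eef_pos'],s['tool_rot'],s['force'],s['opening'])
w=vision.camera('wrist');save(w,'w0.png');print(w['fx'],w['cx'],w['cy'])
def pw(X):
    q=np.array(w['R'])@X+np.array(w['t']);r=np.hypot(*q[:2]);th=np.arctan2(r,q[2]);return np.array([w['cx'],w['cy']])+w['fx']*th*q[:2]/r
for n,X in(('lip',O-.15*xs+.01*ez),('key',KEY),('units',KEY-.058*ys),('disp',KEY+.056*ys),('c1',O-.15*xs+.01*ez+.085*ys),('c2',O-.15*xs+.01*ez-.085*ys)):print(n,pw(X))
for l in ['front_lip','tare_key','key_mark','units_key','bowl']:
    print(l,[(np.round(d['point'],1).tolist(),round(d['confidence'],2)) for d in nets.spot_point(w,l)[:2]])
T=KEY+.005*nk+.006*up
plan(T-.10*zt,Rk,4,0)
E
```

```text
4.35 [ 25.6584  33.6048  79.4739 -33.5696  97.6905  44.0708] [0.5497 0.0852 0.2044] [[ 0.1669  0.972  -0.1655]
 [ 0.6872 -0.235  -0.6874]
 [-0.707   0.001  -0.7072]] [0.3874 0.1786 0.1319] -0.00024226854479376286
309.70691628693146 320.1449641002493 198.006531127046
lip [319.2953 138.2756]
key [319.3453 163.2334]
units [273.6456 163.5254]
disp [363.5308 163.4305]
c1 [387.993  139.1777]
c2 [250.6954 139.322 ]
front_lip [([320.0, 136.8], 0.85)]
tare_key [([318.0, 159.8], 0.94)]
key_mark [([319.1, 160.1], 0.65)]
units_key [([271.2, 161.9], 0.69)]
bowl [([321.3, 219.2], 0.57)]
-0.001, 0.000, 0.234, 0.001, -0.003, 0.004, 0,
-0.001, 0.000, 0.234, 0.001, -0.003, 0.004, 0,
-0.001, 0.000, 0.234, 0.001, -0.003, 0.004, 0,
-0.001, 0.000, 0.234, 0.001, -0.003, 0.004, 0,
```

View pics/w0.png

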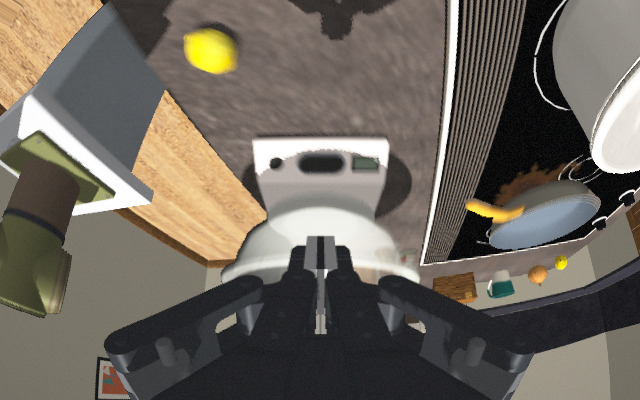

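Request:
{"op": "drive_tool", "data": {"rows": [0, 0, 0.234, 0, -0.003, 0.004, 0, 0, 0, 0.234, 0, -0.003, 0.004, 0, 0, 0, 0.234, 0, -0.003, 0.004, 0, 0, 0, 0.234, 0, -0.003, 0.004, 0, 0, 0, 0, 0, 0, 0, 0]}}

```text
t: 5.15
eef_pos: [0.5219, -0.0122, 0.1037]
tool_rot: [[0.162, 0.972, -0.17], [0.686, -0.235, -0.689], [-0.71, -0.005, -0.704]]
force: [-1.5, 0.4, 0.2]
opening: -0.0002
finger_force: 0.0
```

```bash
python3 - <<'E'
from h import *
s=manip.sense();print(s['t'],s['eef_pos'],s['force'])
w=vision.camera('wrist');save(w,'w1.png')
def pw(X):
    q=np.array(w['R'])@X+np.array(w['t']);r=np.hypot(*q[:2]);th=np.arctan2(r,q[2]);return np.array([w['cx'],w['cy']])+w['fx']*th*q[:2]/r
for n,X in(('lip',O-.15*xs+.01*ez),('key',KEY+.005*nk),('units',KEY-.058*ys),('disp',KEY+.056*ys),('c1',O-.15*xs+.01*ez+.085*ys),('c2',O-.15*xs+.01*ez-.085*ys)):print(n,pw(X))
for l in ['front_lip','tare_key','key_mark','units_key']:
    print(l,[(np.round(d['point'],1).tolist(),round(d['confidence'],2)) for d in nets.spot_point(w,l)[:2]])
T=KEY+.005*nk+.006*up
plan(T-.02*zt,Rk,4,0)
E
```

```text
5.15 [ 0.5219 -0.0122  0.1037] [-1.4792  0.3885  0.2381]
lip [325.1101 152.5536]
key [324.7614 193.936 ]
units [254.1602 190.5969]
disp [392.576 191.294]
c1 [431.5456 154.9884]
c2 [217.8089 153.7378]
front_lip [([324.3, 148.8], 0.77)]
tare_key [([325.7, 188.5], 0.79)]
key_mark [([326.4, 186.1], 0.67), ([326.0, 189.4], 0.2)]
units_key [([252.5, 189.3], 0.63)]
-0.001, -0.003, 0.136, 0.006, -0.002, -0.003, 0,
-0.001, -0.003, 0.136, 0.006, -0.002, -0.003, 0,
-0.001, -0.003, 0.136, 0.006, -0.002, -0.003, 0,
-0.001, -0.003, 0.136, 0.006, -0.002, -0.003, 0,
```

View pics/w1.png

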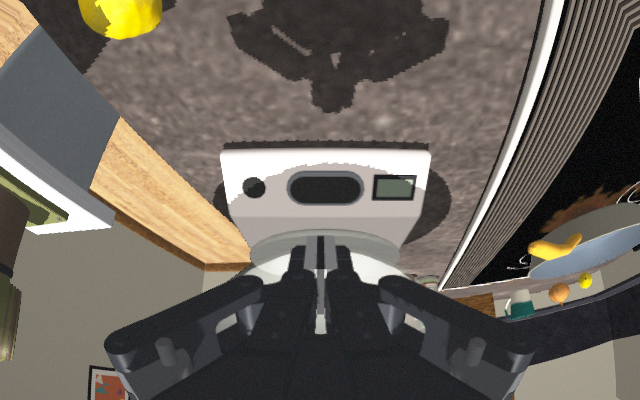

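Request:
{"op": "drive_tool", "data": {"rows": [0.006, -0.003, 0.136, 0.006, -0.002, -0.003, 0, 0.006, -0.003, 0.136, 0.006, -0.002, -0.003, 0, 0.006, -0.003, 0.136, 0.006, -0.002, -0.003, 0, 0.006, -0.003, 0.13, 0.006, -0.002, -0.003, 0, 0, 0, 0, 0, 0, 0, 0, 0, 0, 0, 0, 0, 0, 0]}}

```text
t: 6.0
eef_pos: [0.5122, -0.0624, 0.0464]
tool_rot: [[0.165, 0.972, -0.167], [0.687, -0.235, -0.688], [-0.708, -0.001, -0.706]]
force: [0.5, 0.7, -0.9]
opening: 0.0002
finger_force: 0.0
```

```bash
python3 - <<'E'
from h import *
s=manip.sense();print(s['t'],s['eef_pos'],s['tool_rot'],s['force'])
d=np.array(s['eef_pos'])-KEY;print('up,n,y mm',1e3*np.array([d@up,d@nk,d@ys]))
Rm=np.array(s['tool_rot']);print('nk in tool',Rm.T@nk)
E
```

```text
6.0 [ 0.5122 -0.0624  0.0464] [[ 0.1649  0.9721 -0.167 ]
 [ 0.6867 -0.2347 -0.688 ]
 [-0.708  -0.0012 -0.7063]] [ 0.546   0.7149 -0.8872]
up,n,y mm [-2.9221 23.4566 -0.6139]
nk in tool [-0.26   -0.0017 -0.9656]
```

Request:
{"op": "drive_tool", "data": {"rows": [-0.0045, 0, 0.022, 0, 0, 0, 0, -0.0045, 0, 0.022, 0, 0, 0, 0, -0.0045, 0, 0.022, 0, 0, 0, 0, -0.0045, 0, 0.0215, 0, 0, 0, 0, 0, 0, 0, 0, 0, 0, 0, 0, 0, 0, 0, 0, 0, 0]}}

```text
t: 6.6
eef_pos: [0.5085, -0.0742, 0.0383]
tool_rot: [[0.164, 0.972, -0.169], [0.686, -0.235, -0.688], [-0.708, -0.003, -0.706]]
force: [-0.5, 0.5, -0.2]
opening: 0.0001
finger_force: 0.0
```

Request:
{"op": "drive_tool", "data": {"rows": [0.0017, 0, 0.0064, 0, 0, 0, 0, 0, 0, 0, 0, 0, 0, 0]}}

```text
t: 6.8
eef_pos: [0.5087, -0.0745, 0.0376]
tool_rot: [[0.164, 0.972, -0.168], [0.686, -0.235, -0.688], [-0.708, -0.002, -0.706]]
force: [-1.5, 1.2, 1.4]
opening: -0.0001
finger_force: 0.6
```

Request:
{"op": "drive_tool", "data": {"rows": [0.0008, 0, 0.0032, 0, 0, 0, 0, 0, 0, 0, 0, 0, 0, 0]}}

```text
t: 7.0
eef_pos: [0.5087, -0.0746, 0.0373]
tool_rot: [[0.164, 0.972, -0.168], [0.686, -0.235, -0.688], [-0.708, -0.002, -0.706]]
force: [-0.0, 2.1, 2.7]
opening: 0.0
finger_force: 1.7
```

Request:
{"op": "drive_tool", "data": {"rows": [0.0008, 0, 0.0032, 0, 0, 0, 0, 0.0004, 0, 0.0016, 0, 0, 0, 0]}}

```text
t: 7.2
eef_pos: [0.5086, -0.0749, 0.0369]
tool_rot: [[0.165, 0.972, -0.168], [0.686, -0.235, -0.688], [-0.708, -0.002, -0.706]]
force: [0.2, 4.3, 6.7]
opening: 0.0002
finger_force: 3.9
```

Request:
{"op": "drive_tool", "data": {"rows": [0.001, 0, 0.0038, 0, 0, 0, 0, 0, 0, 0, 0, 0, 0, 0]}}

```text
t: 7.4
eef_pos: [0.5086, -0.075, 0.0367]
tool_rot: [[0.165, 0.972, -0.168], [0.686, -0.235, -0.688], [-0.708, -0.001, -0.706]]
force: [-0.9, 4.8, 7.2]
opening: 0.0003
finger_force: 4.8
```

Request:
{"op": "drive_tool", "data": {"rows": [0.001, 0, 0.0038, 0, 0, 0, 0, 0, 0, 0, 0, 0, 0, 0, 0, 0, 0, 0, 0, 0, 0]}}

```text
t: 7.7
eef_pos: [0.5086, -0.0751, 0.0365]
tool_rot: [[0.165, 0.972, -0.167], [0.686, -0.235, -0.688], [-0.708, -0.001, -0.706]]
force: [-0.8, 7.1, 9.8]
opening: -0.0001
finger_force: 5.9
```

Request:
{"op": "drive_tool", "data": {"rows": [0, 0, 0, 0, 0, 0, 0, 0, 0, 0, 0, 0, 0, 0, 0, 0, 0, 0, 0, 0, 0, 0, 0, 0, 0, 0, 0, 0, 0, 0, 0, 0, 0, 0, 0, 0, 0, 0, 0, 0, 0, 0, 0, 0, 0, 0, 0, 0, 0]}}

```text
t: 8.4
eef_pos: [0.5086, -0.0752, 0.0365]
tool_rot: [[0.165, 0.972, -0.167], [0.686, -0.235, -0.688], [-0.708, -0.001, -0.706]]
force: [-0.2, 6.3, 9.9]
opening: -0.0
finger_force: 5.9
```

```bash
python3 - <<'E'
from h import *
s=manip.sense();print(s['t'],s['eef_pos'],s['force'],s['force']@nk if hasattr(s['force'],'shape') else np.array(s['force'])@nk)
d=np.array(s['eef_pos'])-KEY;print('up,n,y mm',1e3*np.array([d@up,d@nk,d@ys]))
w=vision.camera('wrist');c=w['pixels'][120:280,200:460,::-1]
cv2.imwrite('pics/w2.png',cv2.resize(c,None,fx=2.5,fy=2.5,interpolation=cv2.INTER_CUBIC))
E
```

```text
8.4 [ 0.5086 -0.0752  0.0365] [-0.1727  6.2953  9.8606] 11.579856870409127
up,n,y mm [ 3.6709  8.3117 -1.1525]
```

View pics/w2.png

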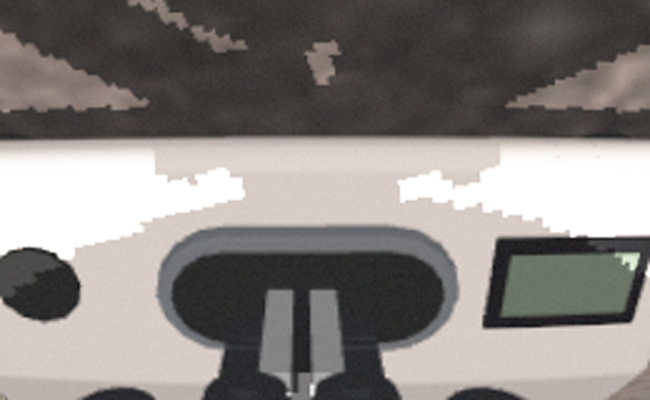

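Request:
{"op": "drive_tool", "data": {"rows": [-0.01, 0, -0.035, 0, 0, 0, 0, -0.02, 0, -0.07, 0, 0, 0, 0, 0, 0, -0.18, 0, 0, 0, 0, 0, 0, -0.25, 0, 0, 0, 0, 0, 0, -0.25, 0, 0, 0, 0, 0, 0, -0.25, 0, 0, 0, 0, 0, 0, -0.25, 0, 0, 0, 0, 0, 0, -0.2, 0, 0, 0, 0.5]}}

```text
t: 9.25
eef_pos: [0.5453, 0.0761, 0.1976]
tool_rot: [[0.165, 0.972, -0.167], [0.687, -0.235, -0.687], [-0.707, -0.002, -0.707]]
force: [1.5, 0.5, 0.3]
opening: 0.0133
finger_force: 0.0
```

```bash
python3 - <<'E'
from h import *
Rd=np.c_[np.cross(ys,-ez),ys,-ez]
plan(np.array([.478,.165,.2]),Rd,6,.9)
E
```

```text
0.054, -0.096, -0.057, -0.002, 0.873, -0.000, 0.9,
0.061, -0.096, -0.050, -0.002, 0.873, -0.000, 0.9,
0.067, -0.096, -0.041, -0.002, 0.873, -0.000, 0.9,
0.072, -0.096, -0.032, -0.002, 0.873, -0.000, 0.9,
0.075, -0.096, -0.023, -0.002, 0.873, -0.000, 0.9,
0.078, -0.096, -0.013, -0.002, 0.873, -0.000, 0.9,
```

Request:
{"op": "drive_tool", "data": {"rows": [0.054, -0.096, -0.057, -0.002, 0.873, 0, 0.9, 0.061, -0.096, -0.05, -0.002, 0.873, 0, 0.9, 0.067, -0.096, -0.041, -0.002, 0.873, 0, 0.9, 0.072, -0.096, -0.032, -0.002, 0.873, 0, 0.9, 0.075, -0.096, -0.023, -0.002, 0.873, 0, 0.9, 0.078, -0.096, -0.013, -0.002, 0.873, 0, 0.9, 0, 0, 0, 0, 0, 0, 0.9, 0, 0, 0, 0, 0, 0, 0.9]}}

```text
t: 10.05
eef_pos: [0.4776, 0.1626, 0.1985]
tool_rot: [[0.235, 0.972, -0.001], [0.972, -0.235, -0.004], [-0.004, -0.0, -1.0]]
force: [-0.1, 0.6, -0.0]
opening: 0.0772
finger_force: 0.0
```

```bash
cat >> h.py <<'E'
def wray(w,uv):
    d=np.array([uv[0]-w['cx'],uv[1]-w['cy']]);r=np.hypot(*d);th=r/w['fx']
    v=np.r_[np.sin(th)*d/r,np.cos(th)];R=np.array(w['R']);v=R.T@v;return -R.T@np.array(w['t']),v
def wz(w,uv,z):
    c,d=wray(w,uv);return c+d*(z-c[2])/d[2]
E
python3 - <<'E'
from h import *
s=manip.sense();print(s['t'],s['eef_pos'],s['opening'])
w=vision.camera('wrist');save(w,'w3.png');print('cam',-np.array(w['R']).T@w['t'])
for d in nets.silhouettes(w,'lemon')[:4]:
    ys_,xs_=np.where(d['pixels']);P=np.array([wz(w,q,.028)[:2] for q in zip(xs_,ys_)])
    r=cv2.minAreaRect(P.astype(np.float32)*1000);ev,V=np.linalg.eigh(np.cov(P.T))
    print(d['bbox'],round(d['confidence'],2),P.mean(0),'rect',r,'ext',4000*np.sqrt(ev),'ang',np.degrees(np.arctan2(V[1,1],V[0,1])))
E
```

```text
10.05 [0.4776 0.1626 0.1985] 0.07719223057961272
cam [0.4939 0.2314 0.34  ]
[289.8, 97.7, 347.0, 165.5] 0.82 [0.4878 0.2134] rect ((487.9344177246094, 212.87725830078125), (58.1075325012207, 60.28750991821289), 18.035890579223633) ext [54.0819 68.3195] ang 67.29260816780238
[287.5, 210.9, 325.9, 246.9] 0.73 [0.4515 0.1163] rect ((451.66015625, 115.84605407714844), (44.20815658569336, 42.28079605102539), 76.52191162109375) ext [40.366  48.6503] ang 110.74266210516697
[252.7, 7.3, 309.4, 45.4] 0.61 [0.4766 0.3269] rect ((476.50518798828125, 326.8408508300781), (42.09271240234375, 41.24272537231445), 26.147411346435547) ext [38.8897 47.4515] ang 164.77474014089321
```

View pics/w3.png

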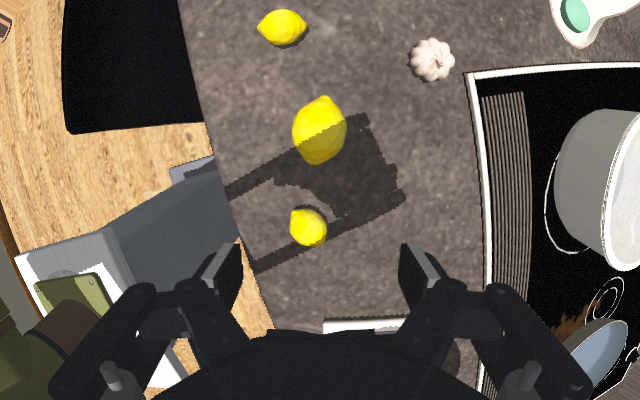

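```bash
python3 - <<'E'
from h import *
a=np.radians(-23);y=np.array([np.cos(a),np.sin(a),0]);Rg=np.c_[np.cross(y,-ez),y,-ez]
L=np.array([.488,.213,.09]);plan(L,Rg,5,.95)
print();plan(L+[0,0,-.079],Rg,5,.95,L,Rg)
E
```

```text
0.067, -0.003, 0.144, -0.000, 0.005, 0.220, 0.95,
0.067, -0.005, 0.144, -0.000, 0.005, 0.220, 0.95,
0.067, -0.008, 0.144, -0.000, 0.005, 0.220, 0.95,
0.066, -0.010, 0.144, -0.000, 0.005, 0.220, 0.95,
0.066, -0.012, 0.144, -0.000, 0.005, 0.220, 0.95,

0.000, 0.000, 0.105, 0.000, 0.000, 0.000, 0.95,
0.000, 0.000, 0.105, 0.000, 0.000, 0.000, 0.95,
0.000, 0.000, 0.105, 0.000, 0.000, 0.000, 0.95,
0.000, 0.000, 0.105, 0.000, 0.000, 0.000, 0.95,
0.000, 0.000, 0.105, 0.000, 0.000, 0.000, 0.95,
```

Request:
{"op": "drive_tool", "data": {"rows": [0.067, -0.003, 0.144, 0, 0.005, 0.22, 0.95, 0.067, -0.005, 0.144, 0, 0.005, 0.22, 0.95, 0.067, -0.008, 0.144, 0, 0.005, 0.22, 0.95, 0.066, -0.01, 0.144, 0, 0.005, 0.22, 0.95, 0.066, -0.012, 0.144, 0, 0.005, 0.22, 0.95, 0, 0, 0, 0, 0, 0, 0.95, 0, 0, 0, 0, 0, 0, 0.95]}}

```text
t: 10.85
eef_pos: [0.4872, 0.2135, 0.0892]
tool_rot: [[0.389, 0.921, -0.002], [0.921, -0.389, 0.001], [-0.0, -0.002, -1.0]]
force: [0.0, 0.2, 0.5]
opening: 0.0808
finger_force: 0.0
```

```bash
python3 - <<'E'
from h import *
s=manip.sense();print(s['t'],s['eef_pos'],s['opening'])
w=vision.camera('wrist');save(w,'w4.png')
for d in nets.silhouettes(w,'lemon')[:3]:
    ys_,xs_=np.where(d['pixels']);P=np.array([wz(w,q,.028)[:2] for q in zip(xs_,ys_)]);ev,V=np.linalg.eigh(np.cov(P.T))
    print(d['bbox'],round(d['confidence'],2),P.mean(0),(P.max(0)+P.min(0))/2,'ext',4000*np.sqrt(ev),'ang',np.degrees(np.arctan2(V[1,1],V[0,1])))
E
```

```text
10.85 [0.4872 0.2135 0.0892] 0.08080261998459785
[286.0, 166.8, 361.8, 260.9] 0.97 [0.488  0.2138] [0.4876 0.2129] ext [54.5148 69.0616] ang 65.74996226049745
[201.8, 38.0, 280.5, 96.6] 0.89 [0.4784 0.3273] [0.4778 0.328 ] ext [38.3235 46.8056] ang 159.87627426046816
[302.2, 306.1, 350.3, 334.0] 0.58 [0.4551 0.1289] [0.4537 0.1282] ext [28.7346 39.4527] ang 157.70302639531337
```

View pics/w4.png

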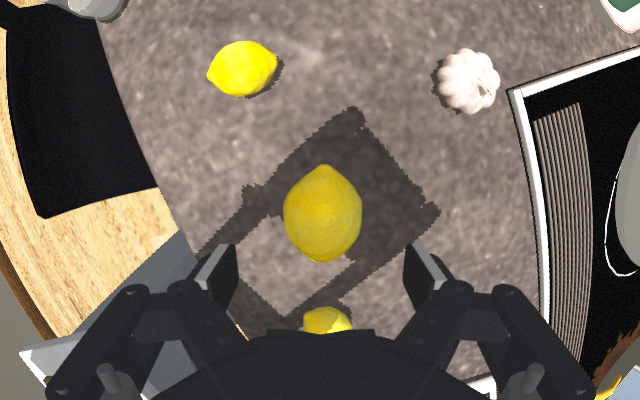

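Request:
{"op": "drive_tool", "data": {"rows": [0, 0, 0.105, 0, 0, 0, 0.95, 0, 0, 0.105, 0, 0, 0, 0.95, 0, 0, 0.105, 0, 0, 0, 0.95, 0, 0, 0.105, 0, 0, 0, 0.95, 0, 0, 0.1, 0, 0, 0, 0.95, 0, 0, 0, 0, 0, 0, 0.95]}}

```text
t: 11.55
eef_pos: [0.4866, 0.2126, 0.0117]
tool_rot: [[0.391, 0.92, -0.001], [0.92, -0.391, 0.002], [0.001, -0.002, -1.0]]
force: [-0.3, -0.3, -0.4]
opening: 0.0812
finger_force: 0.0
```

Request:
{"op": "drive_tool", "data": {"rows": [0, 0, 0, 0, 0, 0, 0.3, 0, 0, 0, 0, 0, 0, 0.3, 0, 0, 0, 0, 0, 0, 0.3, 0, 0, 0, 0, 0, 0, 0.3, 0, 0, 0, 0, 0, 0, 0.3, 0, 0, 0, 0, 0, 0, 0.3], "grip_force": 25}}

```text
t: 12.15
eef_pos: [0.4882, 0.2134, 0.0136]
tool_rot: [[0.391, 0.92, 0.003], [0.92, -0.391, 0.003], [0.004, 0.002, -1.0]]
force: [-1.2, -1.4, 6.3]
opening: 0.0523
finger_force: 25.7
```

Request:
{"op": "drive_tool", "data": {"rows": [0, 0, -0.05, 0, 0, 0, 0.3, 0, 0, -0.15, 0, 0, 0, 0.3, 0, 0, -0.25, 0, 0, 0, 0.3, 0, 0, -0.25, 0, 0, 0, 0.3, 0, 0, -0.25, 0, 0, 0, 0.3, 0, 0, -0.25, 0, 0, 0, 0.3, 0, 0, -0.25, 0, 0, 0, 0.3, 0, 0, -0.25, 0, 0, 0, 0.3]}}

```text
t: 12.95
eef_pos: [0.4862, 0.2125, 0.2692]
tool_rot: [[0.391, 0.92, 0.0], [0.92, -0.391, 0.002], [0.002, -0.001, -1.0]]
force: [1.3, 0.3, -1.3]
opening: 0.0527
finger_force: 26.7
```

```bash
python3 - <<'E'
from h import *
a=np.radians(-23);y=np.array([np.cos(a),np.sin(a),0]);Rg=np.c_[np.cross(y,-ez),y,-ez]
s=manip.sense();print(s['t'],s['eef_pos'],s['opening'],s['finger_force'],s['force'])
plan(np.array([.481,-.194,.27]),Rg,12,.3)
w=vision.camera('wrist');save(w,'w5.png')
for d in nets.silhouettes(w,'lemon')[:3]: print(d['bbox'],round(d['confidence'],2))
E
```

```text
12.95 [0.4862 0.2125 0.2692] 0.05271549040650588 26.72782555455342 [ 1.3481  0.3417 -1.2791]
-0.209, 0.086, -0.001, -0.001, -0.001, -0.000, 0.3,
-0.209, 0.086, -0.001, -0.001, -0.001, -0.000, 0.3,
-0.209, 0.086, -0.001, -0.001, -0.001, -0.000, 0.3,
-0.209, 0.086, -0.001, -0.001, -0.001, -0.000, 0.3,
-0.209, 0.086, -0.001, -0.001, -0.001, -0.000, 0.3,
-0.209, 0.086, -0.001, -0.001, -0.001, -0.000, 0.3,
-0.209, 0.086, -0.001, -0.001, -0.001, -0.000, 0.3,
-0.209, 0.086, -0.001, -0.001, -0.001, -0.000, 0.3,
-0.209, 0.086, -0.001, -0.001, -0.001, -0.000, 0.3,
-0.209, 0.086, -0.001, -0.001, -0.001, -0.000, 0.3,
-0.209, 0.086, -0.001, -0.001, -0.001, -0.000, 0.3,
-0.209, 0.086, -0.001, -0.001, -0.001, -0.000, 0.3,
[263.7, 195.7, 380.8, 332.1] 0.9
[253.0, 69.2, 298.6, 105.4] 0.73
[422.7, 352.2, 438.3, 356.0] 0.49
```

Request:
{"op": "drive_tool", "data": {"rows": [-0.209, 0.086, 0, 0, 0, 0, 0.3, -0.209, 0.086, 0, 0, 0, 0, 0.3, -0.209, 0.086, 0, 0, 0, 0, 0.3, -0.209, 0.086, 0, 0, 0, 0, 0.3, -0.209, 0.086, 0, 0, 0, 0, 0.3, -0.209, 0.086, 0, 0, 0, 0, 0.3]}}

```text
t: 13.65
eef_pos: [0.4835, 0.0082, 0.2659]
tool_rot: [[0.391, 0.921, -0.002], [0.921, -0.391, 0.002], [0.002, -0.003, -1.0]]
force: [0.8, -0.1, -1.6]
opening: 0.0526
finger_force: 26.7
```

Request:
{"op": "drive_tool", "data": {"rows": [-0.209, 0.086, 0, 0, 0, 0, 0.3, -0.209, 0.086, 0, 0, 0, 0, 0.3, -0.209, 0.086, 0, 0, 0, 0, 0.3, -0.209, 0.086, 0, 0, 0, 0, 0.3, -0.209, 0.086, 0, 0, 0, 0, 0.3, -0.209, 0.086, 0, 0, 0, 0, 0.3, 0, 0, 0, 0, 0, 0, 0.3, 0, 0, 0, 0, 0, 0, 0.3]}}

```text
t: 14.45
eef_pos: [0.4815, -0.1942, 0.2652]
tool_rot: [[0.393, 0.92, -0.002], [0.92, -0.393, 0.004], [0.003, -0.003, -1.0]]
force: [0.4, 0.1, -1.5]
opening: 0.0527
finger_force: 26.7
```

```bash
python3 - <<'E'
from h import *
s=manip.sense();print(s['t'],s['eef_pos'],s['opening'],s['finger_force'],s['force'])
w=vision.camera('wrist');save(w,'w6.png');p=vision.camera('scene');save(p,'s6.png')
for l in('bowl','lemon'):
  for q in (w,p):print(l,[(d['bbox'],round(d['confidence'],2)) for d in nets.find_in(q,l)[:3]])
a=cv2.resize(w['pixels'],(533,333)); b=cv2.resize(p['pixels'][150:350,300:560],(346,266))
c=np.zeros((599,533,3),np.uint8);c[:333]=a;c[333:,:346]=b;cv2.imwrite('pics/c6.png',c[:,:,::-1])
E
```

```text
14.45 [ 0.4815 -0.1942  0.2652] 0.052726520923741034 26.73953627469018 [ 0.4483  0.0924 -1.5405]
bowl []
bowl [([367.4, 199.8, 503.0, 312.4], 0.93)]
lemon [([262.2, 197.7, 378.4, 332.7], 0.7)]
lemon [([443.9, 210.8, 466.4, 233.0], 0.65), ([255.3, 182.4, 271.0, 194.3], 0.54), ([308.2, 224.4, 322.9, 237.6], 0.51)]
```

View pics/c6.png

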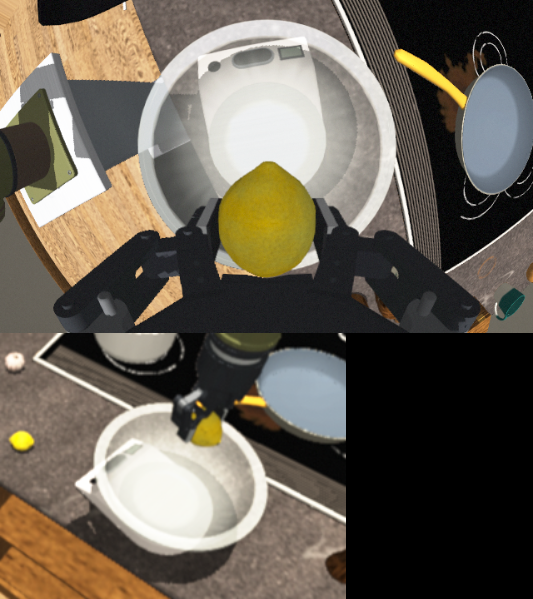

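Request:
{"op": "drive_tool", "data": {"rows": [0, 0, 0.15, 0, 0, 0, 0.3, 0, 0, 0.2, 0, 0, 0, 0.3, 0, 0, 0.2, 0, 0, 0, 0.3, 0, 0, 0.2, 0, 0, 0, 0.3, 0, 0, 0.2, 0, 0, 0, 0.3, 0, 0, 0.15, 0, 0, 0, 0.3, 0, 0, 0.1, 0, 0, 0, 0.3, 0, 0, 0, 0, 0, 0, 0.3]}}

```text
t: 15.55
eef_pos: [0.4809, -0.1923, 0.0841]
tool_rot: [[0.39, 0.921, -0.004], [0.921, -0.39, 0.005], [0.002, -0.006, -1.0]]
force: [-0.1, 0.8, -1.2]
opening: 0.0528
finger_force: 26.8
```

Request:
{"op": "drive_tool", "data": {"rows": [0, 0, 0.018, 0, 0, 0, 0.3, 0, 0, 0.018, 0, 0, 0, 0.3, 0, 0, 0, 0, 0, 0, 0.3]}}

```text
t: 15.85
eef_pos: [0.4829, -0.1938, 0.0814]
tool_rot: [[0.391, 0.92, 0.001], [0.92, -0.391, 0.002], [0.002, 0.0, -1.0]]
force: [0.4, 0.1, -1.3]
opening: 0.0527
finger_force: 26.8
```

Request:
{"op": "drive_tool", "data": {"rows": [0, 0, 0.014, 0, 0, 0, 0.3, 0, 0, 0.014, 0, 0, 0, 0.3, 0, 0, 0, 0, 0, 0, 0.3, 0, 0, 0, 0, 0, 0, 0.3]}}

```text
t: 16.25
eef_pos: [0.4823, -0.1937, 0.0765]
tool_rot: [[0.391, 0.92, -0.0], [0.92, -0.391, 0.002], [0.002, -0.001, -1.0]]
force: [0.3, -0.4, -2.4]
opening: 0.0526
finger_force: 26.8
```

Request:
{"op": "drive_tool", "data": {"rows": [0, 0, 0.014, 0, 0, 0, 0.3, 0, 0, 0, 0, 0, 0, 0.3]}}

```text
t: 16.45
eef_pos: [0.4822, -0.1937, 0.0742]
tool_rot: [[0.391, 0.92, -0.0], [0.92, -0.391, 0.002], [0.002, -0.001, -1.0]]
force: [-0.3, 0.9, -0.1]
opening: 0.0523
finger_force: 26.8
```

Request:
{"op": "drive_tool", "data": {"rows": [0, 0, 0.007, 0, 0, 0, 0.3, 0, 0, 0, 0, 0, 0, 0.3]}}

```text
t: 16.65
eef_pos: [0.4823, -0.1936, 0.0732]
tool_rot: [[0.391, 0.92, -0.0], [0.92, -0.391, 0.002], [0.002, -0.001, -1.0]]
force: [0.6, 0.2, 0.0]
opening: 0.0525
finger_force: 26.8
```

Request:
{"op": "drive_tool", "data": {"rows": [0, 0, 0.004, 0, 0, 0, 0.3, 0, 0, 0, 0, 0, 0, 0.3]}}

```text
t: 16.85
eef_pos: [0.4823, -0.1937, 0.0727]
tool_rot: [[0.391, 0.92, -0.0], [0.92, -0.391, 0.002], [0.002, -0.001, -1.0]]
force: [0.0, 0.6, -1.7]
opening: 0.0529
finger_force: 26.8
```

Noise is about ±1 N, so keep feeling down in small steps.

Request:
{"op": "drive_tool", "data": {"rows": [0, 0, 0.007, 0, 0, 0, 0.3, 0, 0, 0, 0, 0, 0, 0.3]}}

```text
t: 17.05
eef_pos: [0.4823, -0.1937, 0.0716]
tool_rot: [[0.391, 0.92, -0.0], [0.92, -0.391, 0.002], [0.002, -0.001, -1.0]]
force: [0.6, 0.1, -1.4]
opening: 0.0528
finger_force: 26.8
```

Request:
{"op": "drive_tool", "data": {"rows": [0, 0, 0.005, 0, 0, 0, 0.3, 0, 0, 0, 0, 0, 0, 0.3]}}

```text
t: 17.25
eef_pos: [0.4824, -0.1937, 0.0709]
tool_rot: [[0.391, 0.92, -0.0], [0.92, -0.391, 0.002], [0.002, -0.001, -1.0]]
force: [0.6, 1.1, -1.3]
opening: 0.0524
finger_force: 26.8
```

Request:
{"op": "drive_tool", "data": {"rows": [0, 0, 0.005, 0, 0, 0, 0.3, 0, 0, 0, 0, 0, 0, 0.3]}}

```text
t: 17.45
eef_pos: [0.4824, -0.1937, 0.0705]
tool_rot: [[0.391, 0.92, 0.0], [0.92, -0.391, 0.002], [0.002, -0.001, -1.0]]
force: [0.2, 1.1, 3.4]
opening: 0.0528
finger_force: 27.0
```

Request:
{"op": "drive_tool", "data": {"rows": [0, 0, 0.005, 0, 0, 0, 0.3, 0, 0, 0, 0, 0, 0, 0.3]}}

```text
t: 17.65
eef_pos: [0.4825, -0.1936, 0.0701]
tool_rot: [[0.391, 0.92, 0.0], [0.92, -0.391, 0.002], [0.002, -0.0, -1.0]]
force: [-1.7, -0.2, 7.6]
opening: 0.0524
finger_force: 27.2
```

Request:
{"op": "drive_tool", "data": {"rows": [0, 0, -0.002, 0, 0, 0, 0.63, 0, 0, 0, 0, 0, 0, 0.66, 0, 0, 0, 0, 0, 0, 0.7, 0, 0, 0, 0, 0, 0, 0.76, 0, 0, 0, 0, 0, 0, 0.76, 0, 0, 0, 0, 0, 0, 0.76]}}

```text
t: 18.25
eef_pos: [0.4823, -0.1937, 0.0696]
tool_rot: [[0.391, 0.92, -0.0], [0.92, -0.391, 0.002], [0.002, -0.001, -1.0]]
force: [0.0, -0.1, 1.0]
opening: 0.0648
finger_force: 0.0
```

```bash
python3 - <<'E'
from h import *
s=manip.sense();print(s['t'],s['eef_pos'],s['opening'],s['finger_force'],s['force'])
w=vision.camera('wrist')
for d in nets.silhouettes(w,'lemon')[:2]:
    ys_,xs_=np.where(d['pixels']);P=np.array([wz(w,q,.085)[:2] for q in zip(xs_,ys_)]);print(d['bbox'],d['confidence'],P.mean(0),(P.max(0)+P.min(0))/2)
E
```

```text
18.25 [ 0.4823 -0.1937  0.0696] 0.06481459353930574 0.0 [ 0.0069 -0.0728  1.0192]
[261.4, 196.3, 380.7, 331.9] 0.65 [ 0.4821 -0.1928] [ 0.4812 -0.1953]
```

Released, with the lemon centred between the fingers. Next I raise straight up, slowly at first.

Request:
{"op": "drive_tool", "data": {"rows": [0, 0, -0.04, 0, 0, 0, 0.76, 0, 0, -0.1, 0, 0, 0, 0.76, 0, 0, -0.15, 0, 0, 0, 0.76, 0, 0, -0.2, 0, 0, 0, 0.76, 0, 0, -0.25, 0, 0, 0, 0.76, 0, 0, -0.25, 0, 0, 0, 0.76, 0, 0, -0.25, 0, 0, 0, 0.76, 0, 0, -0.2, 0, 0, 0, 0.76]}}

```text
t: 19.15
eef_pos: [0.4826, -0.1943, 0.2887]
tool_rot: [[0.391, 0.92, 0.002], [0.92, -0.391, 0.001], [0.002, 0.002, -1.0]]
force: [0.6, -0.4, -0.4]
opening: 0.065
finger_force: 0.0
```

Request:
{"op": "drive_tool", "data": {"rows": [0.2, 0, -0.05, 0, 0, 0, 0.76, 0.3, 0, 0, 0, 0, 0, 0.76, 0.3, 0, 0, 0, 0, 0, 0.76, 0.3, 0, 0, 0, 0, 0, 0.76, 0.2, 0, 0, 0, 0, 0, 0.76, 0, 0, 0, 0, 0, 0, 0.76, 0, 0, 0, 0, 0, 0, 0.76, 0, 0, 0, 0, 0, 0, 0.76]}}

```text
t: 19.95
eef_pos: [0.5581, -0.0155, 0.2937]
tool_rot: [[0.391, 0.92, -0.001], [0.92, -0.391, 0.002], [0.001, -0.001, -1.0]]
force: [0.5, -0.1, -0.1]
opening: 0.065
finger_force: 0.0
```

```bash
python3 - <<'E'
from h import *
s=manip.sense();print(s['t'],s['eef_pos'],s['force'])
w=vision.camera('wrist');p=vision.camera('scene')
for l in('bowl','lemon'):print(l,[(d['bbox'],round(d['confidence'],2)) for d in nets.find_in(p,l)[:4]])
a=cv2.resize(w['pixels'],(533,333)); b=cv2.resize(p['pixels'][150:350,300:560],(346,266))
c=np.zeros((599,533,3),np.uint8);c[:333]=a;c[333:,:346]=b;cv2.imwrite('pics/c7.png',c[:,:,::-1])
E
```

```text
19.95 [ 0.5581 -0.0155  0.2937] [ 0.5415 -0.1186 -0.1442]
bowl [([368.7, 200.4, 503.6, 315.1], 0.69)]
lemon [([367.7, 201.4, 501.1, 315.4], 0.68), ([256.3, 183.8, 272.2, 196.7], 0.48), ([312.0, 223.6, 324.1, 237.5], 0.45), ([360.9, 253.5, 433.1, 315.3], 0.15)]
```

View pics/c7.png

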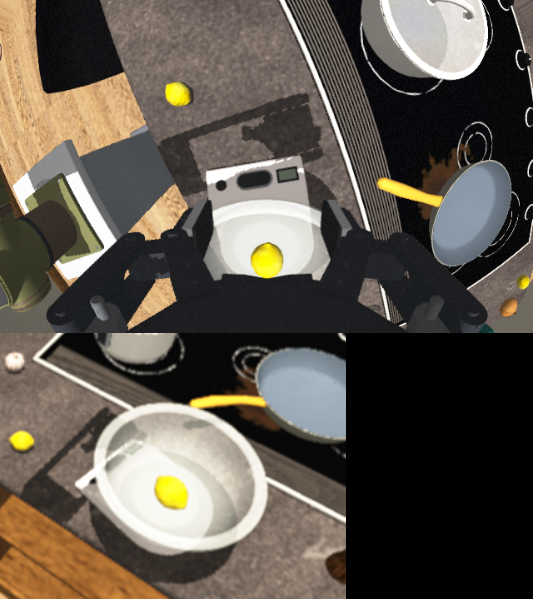

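The picture shows the lemon in the middle of the bowl, at about (170,492) in the scene crop. The bowl has not moved, and the arm is clear.

```bash
python3 -c "
from bench import finish_job
print(finish_job())"
```

```text
the job is handed in; nothing more can be done
None
```

The job is handed in: I held the tare key at about 12 N for roughly a second with the bowl empty, then set the near lemon gently in the middle of the bowl, which stayed where it was; the judge's result was not shown.

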